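Stack a board set in its shipping box

ROBOT

A 6-joint arm with a two-finger parallel gripper is mounted at the origin on the work surface. World frame = base frame: x ahead of the robot, y to its left, z up, the work surface at z = 0. Lengths are in m, angles in degrees, forces in N, time in s.
With the tool pointing down it reaches from about 0.375 to 0.9 m from the base axis. Payload 3.1 kg.
Tool frame: the origin (TCP) lies on the centre line of the jaws, within the pads' length; the fingertips stand 14 mm ahead of it and the grasp point (between the pads) lies 5 mm behind it (bot.tips_ahead is the distance from the TCP to the fingertips, in m); z points along the fingers, y is the line along which they close (so a half turn about z gives the same grasp; the last joint's range is limited). The gripper opens to 87 mm and grips with 3 to 60 N. Pads are 19 mm wide; open, the fingers measure 117 mm over their backs; the gripper's body (75 mm by 190 mm) begins 51 mm behind the grasp point.
Start: joints at [61.622, 30.224, 82.088, -0, 67.689, -10.227], TCP at [0.195, 0.594, 0.237] pointing down, gripper open.
Joint ranges: [-176.69, 176.69], [-43.24, 126.21], [12.49, 139.97], [-82, 262], [0, 151.66], [-163.58, 163.58]. Speed limits (degrees/s): [159.86, 159.86, 180, 180, 180, 180].

INTERFACE

Orientations are given as a 3x3 rotation matrix whose columns are the frame's x, y, z axes.
In Python, from rig import bot gives the robot as it stands.
- The arm moves only by the tool play_rows, never from a script. Its argument "moves" is a list that holds one entry, the list of rows, each a list of 6 numbers: the shift along the tool's x, y, z in mm, then the turn, a rotation vector about the tool's x, y, z in rad. A call has 1 to 5 rows; each row shifts and turns the commanded pose from where the row before left it, along the tool's axes as they then stand; what a row does not reach is not made up. A row lasts 1/10 s, in which the tool goes at most 50 mm and 8.59 degrees, less where a joint would pass 70% of its speed; a pose out of reach is approached as far as the arm can. A call with a gripper value outside its range is refused whole. "fingers" is the opening, from -1 (shut) to 1 (fully open), set as the call begins (left out, the last holds). The fingers move at their own pace and stop on an object; the grip force is fixed at half the most. Time passes only in rows, so rows that do not move let the fingers close. It gives the time, the measured TCP pose, the force, the opening and the grip force at its end, in the units of the state.
- bot.read_state(): the state, without advancing time (a new reading comes with each control period).
- bot.capture(name): name is "scene" or "top"; returns a dict with "image" (420x560x3 uint8, blue, green, red), "fx", "fy", "cx", "cy" (pixels), "R" (3x3) and "t" (3): a world point X has camera coordinates R X + t. Camera axes: x right, y down, z forward; pixel columns grow to the right and rows downward; lengths in m; the calibration is good to about 2 mm. A picture is of the moment at which its call begins. There is no depth.
- bot.hand_in(): hands the job in; it is judged then, once.
Trained networks look in a picture, given as the dict that the camera call returned (one of the last four; its "shot" number tells which), for a name from the list of things; names that differ only in an ending like _2 or _b are one class to them, and where a whole thing is asked for, a point or a joint stands for the part that bears it (a point fixed in the world has none). Each returns a list of dicts, best first, with "confidence" (0 to 1); they miss things now and then, are a little off and sometimes report something else, mostly with a low value. They report only what shows in the picture. A call takes as long as a camera call. They do not tell look-alikes from the thing itself.
- bot.search_frame(picture, query): "centre" ([column, row] in pixels, amid what is visible of it).
- bot.silhouettes(picture, query): "pixels" (420x560 bool, what is visible of it) and "centre" ([column, row] in pixels, amid what is visible of it).
- bot.pinpoint(picture, query): "centre" ([column, row] in pixels: a listed point, or the origin of a listed thing).
The state is a dict: "time_s": time; "joint_positions": joint angles; "qvel": joint speeds; "tau": joint torques, N m; "position": TCP position; "tcp_rot": TCP orientation; "force": force on the tool from outside, world axes, zero at the start; "moment": the same for the moment, N m; "opening": opening from 0.0 (shut) to 1.0 (fully open); "grasp_force": force on a finger pad.
Only numpy, scipy, OpenCV 4.12 (cv2) and the standard library are available. Lean on these libraries where they do the work, as an engineer would, in place of code of your own. Each camera call takes 0.05 s, during which the arm holds its last target. There are 200 camera calls.

TASK

Pack the board set in the open black box as one upright stack. Lower the empty carrier tray, open side up, into the middle of the box until you feel it touch the foam (how deep the foam lies is not known; do not drop the tray), then lay the board with the four brass standoffs in the tray's recess, the other board squarely on top of the standoffs in line with the board below, and last the finned heatsink, fins up, centred on that upper board's black block. Leave the little amber jar and the small steel tin where they stand.

Things in the scene. Friction and masses are not known exactly. Their poses are not given: they have to be found in the camera images.
- tote: The open, opaque black plastic box, fixed to the bench: 158 (its x) x 183 (its y) x 60 mm high, walls and floor 4 mm. A bed of flat, firm grey foam lies in it and fills it from wall to wall; the foam's top is anywhere from 12 to 34 mm above the bench. Origin: centre of the box's underside, on the bench; z up.
- carrier_mid (a point): The empty carrier tray: black plastic, 112 (x) x 62 (y) x 12 mm high, loose, about 0.14 kg. The recess in its top is 100 x 52 mm and 5 mm deep (floor 7 mm thick; rims 6 mm at the x ends, 5 mm along the sides). Grip across the 62 mm. The point is its centre, 6 mm above its underside; z up through the open side, x along its length.
- mainboard_mid (a point): Main board: green board 90 (x) x 42 (y) x 3 mm; four brass standoffs, 8 mm across, rise 24 mm above it at x +-38, y +-14 mm; in its middle a black block with a yellow band, 28 (x) x 24 (y) mm, rises 20 mm: grip it there, across the 24. 27 mm high in all, 0.11 kg. Fits the recess with 5 mm to spare all round, either way round. The point: on its centre line, 13.5 mm above its underside; z up.
- daughter_mid (a point): Upper board: green board 92 (x) x 44 (y) x 3 mm without standoffs; in its middle a plain black block 30 (x) x 26 (y) mm rises 16 mm above the board: grip it there, across the 26. 19 mm high in all, loose, 0.08 kg. Rests flat on the tips of the four standoffs, either way round. The point: on its centre line, 9.5 mm above its underside; z up.
- heatsink_mid (a point): The finned aluminium heatsink: 40 x 40 mm, 24 mm high, flat base, seven upright fins running along its x, loose, about 0.09 kg. Grip it across its outer fins (its y). The point is its centre, 12 mm above its underside; z up.
- jar_mid (a point): A little amber glass jar with a white cap, 38 mm across and 45 mm high, standing loose among the parts; it stays where it is. The point is its centre, half-way up.
- tin_mid (a point): A small plain steel tin, 30 mm across and 26 mm high, standing loose among the parts; it stays where it is. The point is its centre, half-way up.
Things that resemble listed ones, but are neither listed nor needed, are in the scene too. What is shaped like the part that bears daughter_mid but brown is not meant.

How it is judged:
By the outcome, as a careful person would: the job done as asked, in the order asked, and still so for the second after the job is handed in, with the robot touching nothing.
It also fails if it takes over 131 s, if anything falls off the work surface, if the arm or the gripper's body presses on something with over 40 N, if the wrist force passes 120 N, or if a joint passes its speed limit or range.

## Working session

There is one attempt and no reset: what is moved stays moved. The work goes in short steps, Python scripts to look and compute and a tool call to move; the robot and the scene stay as the last step left them, time stands still between calls to the robot, and variables do not carry over. Pictures are saved under pics/ and viewed, at most 14 in all, crops included, and the job is handed in when it is done.

Besides the shell and the picture viewer there is one more tool, called after "Emit:" as name(argument=value, ...), one argument or row to a line, values as JSON. play_rows: Moves the arm, as the interface text tells. Its arguments: {"type":"object","properties":{"moves":{"type":"array","items":{"type":"array","items":{"type":"array","items":{"type":"number"}}}},"fingers":{"type":"number"}},"required":["moves"]}

```bash
ls; mkdir -p pics; python3 - <<'E'
from rig import bot
import cv2,pickle,numpy as np
s=bot.read_state();print(s['time_s'],s['position'],s['tcp_rot'],s['opening'])
P={}
for n in("scene","top"):
    p=bot.capture(n);P[n]=p;cv2.imwrite(f"pics/{n}0.png",p["image"])
    print(n,p['fx'],p['fy'],p['cx'],p['cy'],np.round(p['R'],3).tolist(),np.round(p['t'],3).tolist())
    for q in("tote","carrier_mid","mainboard_mid","daughter_mid","heatsink_mid","jar_mid","tin_mid"):
        print(q,[(np.round(d['centre']).tolist(),round(d['confidence'],2)) for d in bot.pinpoint(p,q)])
E
```

```text
pics
0.0 [0.19435715 0.59328824 0.23557455] [[-9.50235006e-01  3.11532422e-01 -9.91495718e-04]
 [ 3.11533801e-01  9.50233184e-01 -1.89389184e-03]
 [ 3.52143421e-04 -2.10852675e-03 -9.99997715e-01]] 1.00084084698604
scene 542.4229416152282 542.4229416152282 279.2758978366602 212.2700391584635 [[0.395, 0.918, -0.017], [0.694, -0.311, -0.649], [-0.602, 0.245, -0.76]] [-0.194, -0.342, 1.43]
tote [([426.0, 187.0], 0.58)]
carrier_mid [([312.0, 179.0], 0.65), ([227.0, 213.0], 0.39)]
mainboard_mid [([229.0, 213.0], 0.9)]
daughter_mid [([427.0, 263.0], 0.97), ([361.0, 263.0], 0.9), ([370.0, 125.0], 0.73)]
heatsink_mid [([277.0, 297.0], 0.98)]
jar_mid [([288.0, 230.0], 0.82), ([428.0, 187.0], 0.39)]
tin_mid [([340.0, 215.0], 0.77), ([360.0, 263.0], 0.29)]
top 458.63446822249404 458.63446822249404 272.99589463743223 214.356132261506 [[0.072, -0.997, -0.002], [-0.975, -0.07, -0.21], [0.21, 0.017, -0.978]] [-0.034, 0.532, 0.897]
tote []
carrier_mid []
mainboard_mid [([226.0, 260.0], 0.42)]
daughter_mid [([188.0, 131.0], 0.97), ([123.0, 296.0], 0.74), ([242.0, 150.0], 0.68)]
heatsink_mid [([323.0, 160.0], 0.59)]
jar_mid [([280.0, 206.0], 0.51)]
tin_mid [([222.0, 204.0], 0.61)]
```

View pics/scene0.png

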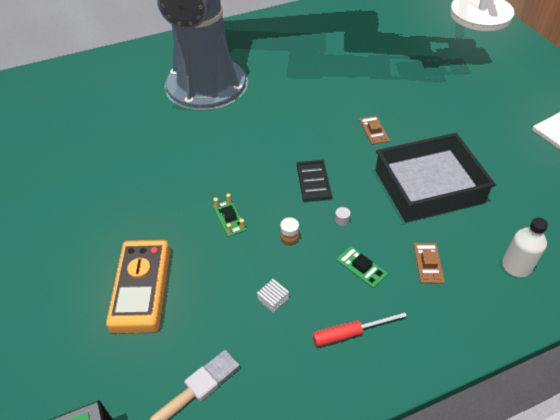

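View pics/top0.png

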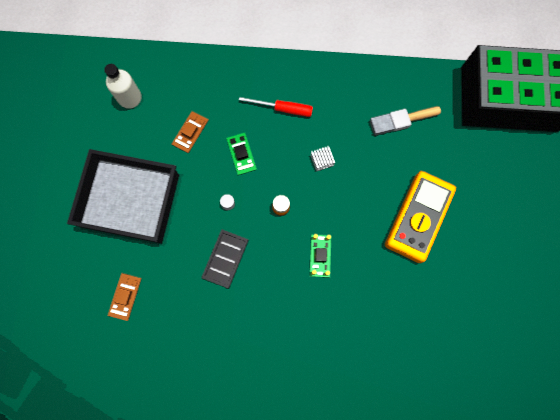

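The top view shows the tote at (125,195), tray (226,260), main board (320,255), green daughter board (242,152) and heatsink (322,158). The jar is at (281,205) and the tin at (227,202). The brown boards are look-alikes. Next I'll fit box models to the silhouettes.

```bash
cat > fit.py <<'E'
from rig import bot
import cv2,numpy as np
from scipy.optimize import minimize
def box(x,y,z0,z1,cx=0,cy=0): return np.array([[cx+a*x/2,cy+b*y/2,z] for a in(-1,1) for b in(-1,1) for z in(z0,z1)])/1000
M=dict(tote=[box(158,183,0,60)],carrier_mid=[box(112,62,0,12)],
 mainboard_mid=[box(90,42,0,3),box(28,24,3,23)]+[box(7,7,3,27,a,b) for a in(-38,38) for b in(-14,14)],
 daughter_mid=[box(92,44,0,3),box(30,26,3,19)],heatsink_mid=[box(40,40,0,24)],
 jar_mid=[box(34,34,0,45)],tin_mid=[box(27,27,0,26)])
def proj(p,X):
    c=X@np.array(p['R']).T+np.array(p['t']); return c[:,:2]/c[:,2:]*p['fx']+[p['cx'],p['cy']]
def back(p,uv,z):
    R,t=np.array(p['R']),np.array(p['t']); d=R.T@np.array([(uv[0]-p['cx'])/p['fx'],(uv[1]-p['cy'])/p['fy'],1]); o=-R.T@t
    return o+d*(z-o[2])/d[2]
S=8
def render(p,name,q,win,z0):
    x,y,a=q; c,s=np.cos(a),np.sin(a); u0,v0,w,h=win
    im=np.zeros((h*S,w*S),np.uint8)
    for b in M[name]:
        X=b@np.array([[c,s,0],[-s,c,0],[0,0,1]])+[x,y,z0]
        uv=((proj(p,X)-[u0,v0]+.5)*S).astype(np.float32)
        cv2.fillConvexPoly(im,cv2.convexHull(np.round(uv*16).astype(np.int32)),255,shift=4)
    return cv2.resize(im,(w,h),interpolation=cv2.INTER_AREA)/255.
def fit(name,views,z0=0,x0=None):
    # views: list of (pic, mask)
    wins=[]
    for p,m in views:
        ys,xs=np.where(m); wins.append((xs.min()-15,ys.min()-15,np.ptp(xs)+31,np.ptp(ys)+31))
    def cost(q):
        e=0
        for (p,m),w in zip(views,wins):
            M_=np.pad(m,40)[w[1]+40:w[1]+40+w[3],w[0]+40:w[0]+40+w[2]]
            e+=np.abs(render(p,name,q,w,z0)-M_).sum()/m.sum()
        return e/len(views)
    p,m=views[0]; ys,xs=np.where(m); b=back(p,(xs.mean(),ys.mean()),z0+.01)
    best=None
    for a in np.radians(range(0,180,20)):
        r=minimize(cost,[b[0],b[1],a],method='Nelder-Mead',options=dict(initial_simplex=[[b[0],b[1],a],[b[0]+.01,b[1],a],[b[0],b[1]+.01,a],[b[0],b[1],a+.15]],xatol=1e-4,fatol=1e-5))
        if best is None or r.fun<best.fun: best=r
    return best.x[0]*1000,best.x[1]*1000,np.degrees(best.x[2]),best.fun
E
python3 - <<'E'
from fit import *
G=dict(tote=((432,177),(125,197)),carrier_mid=((313,180),(226,260)),mainboard_mid=((229,213),(320,255)),daughter_mid=((361,263),(242,152)),
 heatsink_mid=((275,296),(322,158)),jar_mid=((289,231),(281,205)),tin_mid=((342,215),(227,202)))
P=[bot.capture("scene"),bot.capture("top")]
vis=[p['image'].copy() for p in P]
for n,g in G.items():
    V=[]
    for i,p in enumerate(P):
        c=[d for d in bot.silhouettes(p,n) if np.linalg.norm(np.array(d['centre'])-g[i])<15]
        if c: V.append((i,c[0]['pixels']));
    for sel in ([0],[1],[0,1]):
        v=[(P[i],m) for i,m in V if i in sel]
        if len(v)==len(sel):
            r=fit(n,v);print(n,sel,np.round(r,2))
            if len(sel)==2 or len(V)==1:
              for i,p in enumerate(P):
                x,y,a=r[0]/1e3,r[1]/1e3,np.radians(r[2]);c,s=np.cos(a),np.sin(a)
                for b in M[n]:
                    uv=proj(p,b@np.array([[c,s,0],[-s,c,0],[0,0,1]])+[x,y,0])
                    cv2.polylines(vis[i],[cv2.convexHull(np.round(uv*16).astype(np.int32))],True,(255,0,255),1,cv2.LINE_AA,4)
cv2.imwrite('pics/v.png',np.vstack([cv2.resize(vis[0][110:320,190:510],None,fx=1.4,fy=1.4),cv2.resize(vis[1][110:320,60:380],None,fx=1.4,fy=1.4)]))
E
```

```text
carrier_mid [0] [4.4240e+02 1.0216e+02 1.6247e+02 4.0000e-02]
carrier_mid [1] [ 4.4108e+02  1.0233e+02 -1.7330e+01  3.0000e-02]
carrier_mid [0, 1] [4.4160e+02 1.0225e+02 1.6252e+02 4.0000e-02]
mainboard_mid [0] [ 4.6415e+02 -1.0108e+02  2.4200e+00  1.1000e-01]
mainboard_mid [1] [ 4.6181e+02 -1.0064e+02  3.6000e-01  7.0000e-02]
mainboard_mid [0, 1] [ 4.6247e+02 -1.0101e+02  1.5800e+00  9.0000e-02]
daughter_mid [0] [6.8273e+02 8.8590e+01 2.0990e+01 6.0000e-02]
daughter_mid [1] [6.8076e+02 8.8520e+01 2.0004e+02 6.0000e-02]
daughter_mid [0, 1] [6.8174e+02 8.8560e+01 2.0850e+01 7.0000e-02]
heatsink_mid [0] [ 6.7985e+02 -9.4350e+01  1.1250e+02  5.0000e-02]
heatsink_mid [1] [ 6.781e+02 -9.446e+01  2.392e+01  1.100e-01]
heatsink_mid [0, 1] [ 6.7936e+02 -9.4370e+01  1.1247e+02  8.0000e-02]
jar_mid [0] [ 5.6182e+02 -8.4800e+00  6.6450e+01  1.7000e-01]
jar_mid [1] [ 5.6241e+02 -9.6500e+00  8.1790e+01  1.6000e-01]
jar_mid [0, 1] [ 5.631e+02 -9.180e+00  1.570e+02  1.800e-01]
tin_mid [0] [5.6277e+02 1.0862e+02 1.4670e+02 2.5000e-01]
tin_mid [1] [5.6243e+02 1.0949e+02 1.2127e+02 2.0000e-01]
tin_mid [0, 1] [5.6256e+02 1.0878e+02 1.4580e+02 2.4000e-01]
```

View pics/v.png

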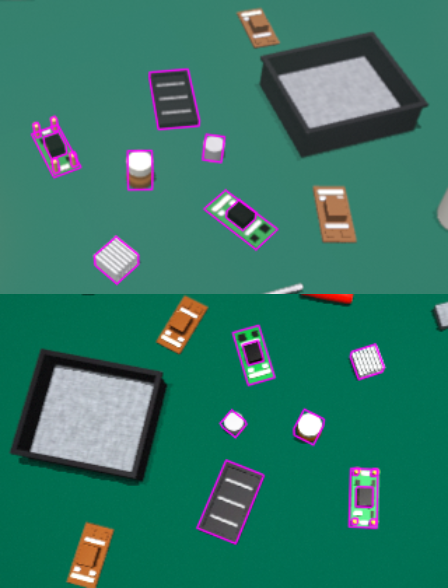

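```bash
python3 - <<'E'
from fit import *
V=[]
for n,g,r in(("scene",(432,177),75),("top",(125,197),75)):
    p=bot.capture(n); im=p['image'].astype(int)
    m=((im.max(2)<60)&(im[...,1]-im[...,2]<22)).astype(np.uint8)
    k=np.zeros_like(m);cv2.circle(k,g,r,1,-1);m&=k
    m=cv2.morphologyEx(m,cv2.MORPH_OPEN,np.ones((3,3)))
    nl,L,st,_=cv2.connectedComponentsWithStats(m);j=1+st[1:,4].argmax()
    h=cv2.convexHull(np.argwhere(L==j)[:,::-1].astype(np.int32));q=np.zeros_like(m);cv2.fillConvexPoly(q,h,1)
    V.append((p,q>0))
    print(n,np.round(fit("tote",[V[-1]]),2))
r=fit("tote",V);print(np.round(r,2))
vis=[]
for p,q in V:
    i=p['image'].copy();x,y,a=r[0]/1e3,r[1]/1e3,np.radians(r[2]);c,s=np.cos(a),np.sin(a)
    for z in(0,60):
      uv=proj(p,np.array([[a_*.079,b_*.0915,z/1e3] for a_,b_ in((1,1),(1,-1),(-1,-1),(-1,1))])@np.array([[c,s,0],[-s,c,0],[0,0,1]])+[x,y,0])
      cv2.polylines(i,[np.round(uv*16).astype(np.int32)],True,(255,0,255),1,cv2.LINE_AA,4)
    cs,_=cv2.findContours(q.astype(np.uint8),0,2);
    vis.append(i)
cv2.imwrite('pics/t.png',np.hstack([cv2.resize(vis[0][120:230,360:500],None,fx=2.5,fy=2.5),cv2.resize(vis[1][140:250,60:200],None,fx=2.5,fy=2.5)]))
E
```

```text
scene [540.94 313.01  82.33   0.59]
top [5.5562e+02 3.2521e+02 1.7404e+02 5.0000e-02]
[5.5467e+02 3.2355e+02 1.7301e+02 3.2000e-01]
```

View pics/t.png

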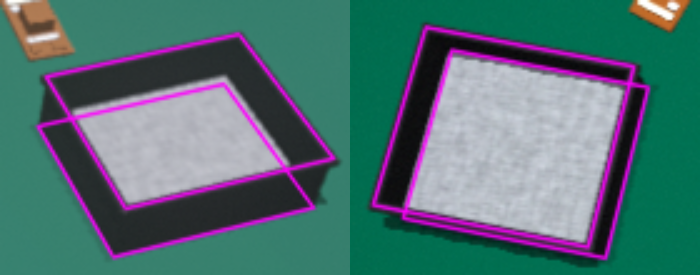

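```bash
python3 - <<'E'
from fit import *
V=[]
for n,g,r,o in(("scene",(432,177),80,(360,120)),("top",(125,197),85,(60,130))):
    p=bot.capture(n); im=p['image'].astype(int)
    print(n,[(np.round(d['centre']),round(d['confidence'],2),int(d['pixels'].sum())) for d in bot.silhouettes(p,"tote")], im[g[1],g[0]], im[g[1]-75:g[1]+76:15,g[0]].tolist())
    m=((im[...,1]-im[...,2]<(25 if n=='scene' else 22))).astype(np.uint8)   # not green
    k=np.zeros_like(m);cv2.circle(k,g,r,1,-1);m&=k
    m=cv2.morphologyEx(m,cv2.MORPH_OPEN,np.ones((3,3)))
    nl,L,st,_=cv2.connectedComponentsWithStats(m);j=L[g[1],g[0]];q=(L==j)
    print(q.sum(),st[j]); V.append((p,q))
    print(n,np.round(fit("tote",[V[-1]]),2))
r=fit("tote",V);print(np.round(r,2))
vis=[]
for p,q in V:
    i=p['image'].copy();x,y,a=r[0]/1e3,r[1]/1e3,np.radians(r[2]);c,s=np.cos(a),np.sin(a)
    cs,_=cv2.findContours(q.astype(np.uint8),0,2);i=cv2.resize(i,None,fx=2.5,fy=2.5)
    cv2.drawContours(i,[np.round((c_+.5)*2.5).astype(int) for c_ in cs],-1,(0,255,255),1)
    for z in(0,60):
      uv=proj(p,np.array([[a_*.079,b_*.0915,z/1e3] for a_,b_ in((1,1),(1,-1),(-1,-1),(-1,1))])@np.array([[c,s,0],[-s,c,0],[0,0,1]])+[x,y,0])
      cv2.polylines(i,[np.round((uv+.5)*40).astype(np.int32)],True,(255,0,255),1,cv2.LINE_AA,4)
    vis.append(i)
cv2.imwrite('pics/t2.png',np.hstack([vis[0][300:600,900:1250],vis[1][350:650,150:500]]))
E
```

```text
scene [(array([435., 197.]), 0.93, 4435)] [192 184 183] [[109, 127, 53], [110, 128, 56], [110, 127, 56], [47, 47, 41], [195, 187, 186], [192, 184, 183], [186, 177, 176], [44, 43, 39], [111, 129, 56], [110, 129, 56], [100, 132, 181]]
7108 [ 376  133  119   89 7108]
scene [5.5295e+02 3.2553e+02 1.7292e+02 2.0000e-02]
top [(array([122., 164.]), 0.79, 2568)] [190 183 178] [[79, 110, 0], [82, 111, 1], [80, 113, 0], [194, 187, 182], [199, 192, 185], [190, 183, 178], [210, 201, 194], [198, 189, 183], [82, 114, 4], [83, 112, 0], [80, 109, 0]]
7434 [  68  150  111   93 7434]
top [ 5.5525e+02  3.2539e+02 -6.8600e+00  3.0000e-02]
[ 5.5383e+02  3.2551e+02 -7.0700e+00  3.0000e-02]
```

View pics/t2.png

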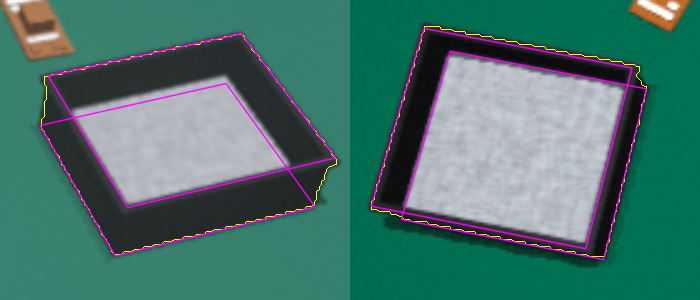

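```bash
cat > go.py <<'E'
import sys,numpy as np
from rig import bot
# usage: go.py x y z(mm) toolYangle(deg) -> tool-frame deltas from measured pose (turn applied last)
s=bot.read_state();R=np.array(s['tcp_rot']);p=np.array(s['position'])*1e3
a=np.degrees(np.arctan2(R[1,1],R[0,1]));print('t',round(s['time_s'],2),'p',p.round(1),'yang',round(a,2),'open mm',round(s['opening']*87,1),'grip',round(s['grasp_force'],1),'F',np.round(s['force'],1),'tilt',np.round(R[2,:2],4))
if len(sys.argv)>4:
    t=np.array(list(map(float,sys.argv[1:4])));d=R.T@(t-p);w=(float(sys.argv[4])-a+90)%180-90
    print('tool delta mm',d.round(1),'rz',round(-np.radians(w),4),'j',np.round(s['joint_positions'],1))
E
```

Emit:
play_rows(
  moves=[
    [[-26,-26,8,0,0,-0.011],[-26,-26,8,0,0,0],[-26,-26,8,0,0,0],[-26,-26,8,0,0,0],[-26,-26,8,0,0,0]],
  ],
  fingers=1,
)

```text
time_s: 2.4
position: [0.2797, 0.4295, 0.1965]
tcp_rot: [[-0.954, 0.301, 0.001], [0.301, 0.954, 0.001], [-0.0, 0.001, -1.0]]
force: [0.8, -0.0, 0.5]
opening: 0.998
grasp_force: 0.0
```

Emit:
play_rows(
  moves=[
    [[-26,-26,8,0,0,0],[-26,-26,8,0,0,0],[-26,-26,8,0,0,0],[-26,-26,8,0,0,0],[-26,-26,8,0,0,0]],
  ],
)

```text
time_s: 2.9
position: [0.3649, 0.2663, 0.1566]
tcp_rot: [[-0.954, 0.301, 0.001], [0.301, 0.954, 0.0], [-0.001, 0.001, -1.0]]
force: [0.9, -0.9, 0.4]
opening: 1.003
grasp_force: 0.0
```

Emit:
play_rows(
  moves=[
    [[-26,-26,8,0,0,0],[-26,-26,8,0,0,0],[-26,-26,8,0,0,0],[-20,-20,8,0,0,0],[0,0,0,0,0,0]],
  ],
)

```text
time_s: 3.4
position: [0.4303, 0.142, 0.1241]
tcp_rot: [[-0.952, 0.305, 0.001], [0.305, 0.952, -0.0], [-0.002, 0.0, -1.0]]
force: [0.6, -0.3, -0.2]
opening: 0.999
grasp_force: 0.0
```

```bash
python3 go.py 441.6 102.2 16.5 72.5
```

```text
t 3.4 p [430.3 142.  124.1] yang 72.21 open mm 86.9 grip 0.0 F [ 0.6 -0.3 -0.2] tilt [-0.0015  0.0001]
tool delta mm [-22.7 -34.5 107.6] rz -0.005 j [  4.1  28.4 112.4  -0.   39.1 -68.1]
```

Emit:
play_rows(
  moves=[
    [[-8,-12,8,0,0,-0.005],[-8,-12,8,0,0,0],[-7,-11,8,0,0,0],[0,0,15,0,0,0],[0,0,15,0,0,0]],
  ],
)

```text
time_s: 3.9
position: [0.4399, 0.1043, 0.0703]
tcp_rot: [[-0.955, 0.297, 0.001], [0.297, 0.955, 0.0], [-0.001, 0.0, -1.0]]
force: [-1.2, 0.4, 0.6]
opening: 0.997
grasp_force: 0.0
```

Emit:
play_rows(
  moves=[
    [[0,0,15,0,0,0],[0,0,10,0,0,0],[0,0,5,0,0,0],[0,0,0,0,0,0]],
  ],
)

```text
time_s: 4.3
position: [0.4391, 0.1045, 0.0401]
tcp_rot: [[-0.955, 0.296, -0.001], [0.296, 0.955, 0.0], [0.001, -0.0, -1.0]]
force: [-0.7, 0.1, -1.2]
opening: 1.0
grasp_force: 0.0
```

```bash
python3 go.py 441.6 102.2 16.5 72.5; python3 - <<'E'
from fit import *
p=bot.capture("scene");cv2.imwrite('pics/a.png',cv2.resize(p['image'][110:250,230:410],None,fx=3,fy=3))
E
```

```text
t 4.3 p [439.1 104.5  40.1] yang 72.78 open mm 87.0 grip 0.0 F [-0.7  0.1 -1.2] tilt [ 0.0011 -0.0003]
tool delta mm [-3.1 -1.4 23.6] rz 0.0049 j [ -0.9  38.7 115.1   0.   26.3 -73.6]
```

View pics/a.png

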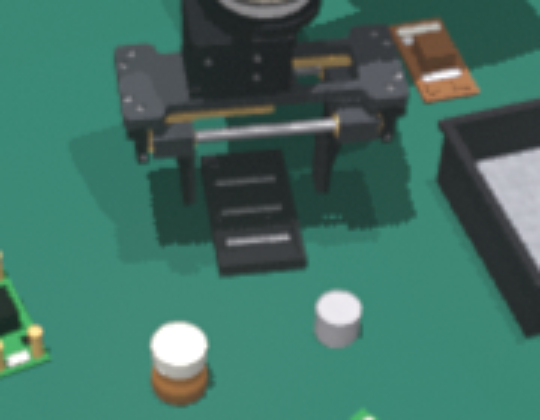

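The open jaws straddle the tray at about (255,190) in the crop. I'll make a small correction, go down and grip.

Emit:
play_rows(
  moves=[
    [[-3,-1.5,8,0,0,0.003],[0,0,8,0,0,0],[0,0,5,0,0,0],[0,0,3,0,0,0],[0,0,0,0,0,0]],
  ],
)

```text
time_s: 4.85
position: [0.4415, 0.1019, 0.016]
tcp_rot: [[-0.954, 0.299, -0.001], [0.299, 0.954, 0.0], [0.001, -0.0, -1.0]]
force: [0.3, 0.2, 0.2]
opening: 1.0
grasp_force: 0.0
```

Emit:
play_rows(
  moves=[
    [[0,0,0,0,0,0],[0,0,0,0,0,0],[0,0,0,0,0,0],[0,0,0,0,0,0],[0,0,0,0,0,0]],
  ],
  fingers=-1,
)

```text
time_s: 5.35
position: [0.442, 0.102, 0.0167]
tcp_rot: [[-0.954, 0.299, 0.0], [0.299, 0.954, -0.0], [-0.0, 0.0, -1.0]]
force: [-0.3, 0.5, 1.3]
opening: 0.706
grasp_force: 30.0
```

```bash
python3 go.py 441.6 102.2 16.5 72.5
```

```text
t 5.35 p [442.  102.   16.7] yang 72.59 open mm 61.5 grip 30.0 F [-0.3  0.5  1.3] tilt [-0.0004  0.0001]
tool delta mm [0.4 0.1 0.2] rz 0.0016 j [ -1.2  41.7 115.2   0.   23.1 -73.8]
```

Emit:
play_rows(
  moves=[
    [[0,0,-15,0,0,0],[0,0,-25,0,0,0],[0,0,-30,0,0,0],[0,0,-25,0,0,0],[0,0,-15,0,0,0]],
  ],
)

```text
time_s: 5.85
position: [0.4422, 0.102, 0.1282]
tcp_rot: [[-0.954, 0.299, 0.002], [0.299, 0.954, -0.0], [-0.002, 0.001, -1.0]]
force: [0.7, 1.0, -1.6]
opening: 0.711
grasp_force: 30.0
```

Emit:
play_rows(
  moves=[
    [[-2,15,0,0,0,0],[-5,28,0,0,0,0],[-5,30,0,0,0,0],[-5,30,0,0,0,0],[-5,30,0,0,0,0]],
  ],
)

```text
time_s: 6.35
position: [0.5025, 0.2232, 0.1262]
tcp_rot: [[-0.954, 0.299, -0.001], [0.299, 0.954, -0.0], [0.001, -0.001, -1.0]]
force: [-0.9, -0.3, -1.7]
opening: 0.708
grasp_force: 30.0
```

Emit:
play_rows(
  moves=[
    [[-5,30,0,0,0,0],[-5,30,0,0,0,0],[-4,28,0,0,0,0],[-3,18,0,0,0,0],[-1,8,0,0,0,0]],
  ],
)

```text
time_s: 6.85
position: [0.5541, 0.3271, 0.1259]
tcp_rot: [[-0.955, 0.298, -0.0], [0.298, 0.955, 0.0], [0.0, 0.0, -1.0]]
force: [-0.7, 0.8, -1.8]
opening: 0.706
grasp_force: 30.0
```

Emit:
play_rows(
  moves=[
    [[0,0,0,0,0,-0.06],[0,0,0,0,0,-0.08],[0,0,0,0,0,-0.04],[0,0,0,0,0,0],[0,0,0,0,0,0]],
  ],
)

```text
time_s: 7.35
position: [0.5533, 0.325, 0.1262]
tcp_rot: [[-0.992, 0.125, -0.001], [0.125, 0.992, -0.001], [0.001, -0.001, -1.0]]
force: [-0.1, -0.1, -1.1]
opening: 0.709
grasp_force: 30.0
```

```bash
python3 go.py 554 325.5 100 82.9
```

```text
t 7.35 p [553.3 325.  126.2] yang 82.83 open mm 61.7 grip 30.0 F [-0.1 -0.1 -1.1] tilt [ 0.0012 -0.0008]
tool delta mm [-0.6  0.6 26.2] rz -0.0011 j [ 20.5  39.1  84.8  -0.   56.2 -62.4]
```

Emit:
play_rows(
  moves=[
    [[0,0,15,0,0,0],[0,0,20,0,0,0],[0,0,20,0,0,0],[0,0,12,0,0,0],[0,0,5,0,0,0]],
  ],
)

```text
time_s: 7.85
position: [0.5527, 0.3251, 0.0523]
tcp_rot: [[-0.992, 0.124, -0.003], [0.124, 0.992, -0.001], [0.003, -0.002, -1.0]]
force: [0.7, 0.4, -1.3]
opening: 0.708
grasp_force: 30.0
```

Emit:
play_rows(
  moves=[
    [[0,0,1,0,0,0],[0,0,1,0,0,0],[0,0,1,0,0,0]],
  ],
)

```text
time_s: 8.15
position: [0.5546, 0.326, 0.0524]
tcp_rot: [[-0.992, 0.123, 0.002], [0.123, 0.992, 0.001], [-0.002, 0.001, -1.0]]
force: [0.3, -0.6, -1.0]
opening: 0.707
grasp_force: 30.0
```

```bash
python3 go.py 554 325.5 46 82.9;python3 - <<'E'
from fit import *
p=bot.capture("scene");cv2.imwrite('pics/b.png',cv2.resize(p['image'][110:240,350:510],None,fx=4,fy=4))
E
```

```text
t 8.15 p [554.6 326.   52.4] yang 82.91 open mm 61.5 grip 30.0 F [ 0.3 -0.6 -1. ] tilt [-0.0018  0.0009]
tool delta mm [ 0.6 -0.5  6.4] rz 0.0001 j [ 20.5  45.1  86.6  -0.   48.2 -62.4]
```

View pics/b.png

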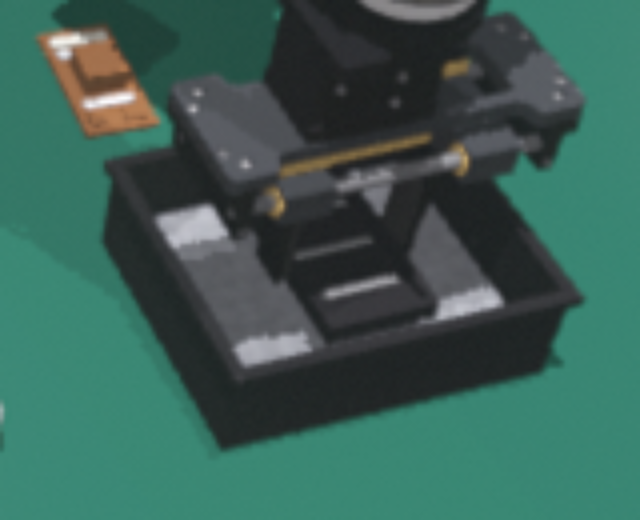

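The tray hangs centred in the box, around (365,290) in the crop. I'll feel for the foam in 1 mm steps.

Emit:
play_rows(
  moves=[
    [[0,0,1,0,0,0],[0,0,1,0,0,0],[0,0,1,0,0,0],[0,0,1,0,0,0]],
  ],
)

```text
time_s: 8.6
position: [0.554, 0.3257, 0.0476]
tcp_rot: [[-0.992, 0.123, 0.0], [0.123, 0.992, 0.0], [-0.0, 0.0, -1.0]]
force: [-0.8, -0.5, -1.2]
opening: 0.709
grasp_force: 30.0
```

Emit:
play_rows(
  moves=[
    [[0,0,1,0,0,0],[0,0,1,0,0,0],[0,0,1,0,0,0],[0,0,1,0,0,0]],
  ],
)

```text
time_s: 9.0
position: [0.5539, 0.3257, 0.0434]
tcp_rot: [[-0.992, 0.123, -0.0], [0.123, 0.992, -0.0], [0.0, -0.0, -1.0]]
force: [0.4, 0.4, -1.2]
opening: 0.708
grasp_force: 30.0
```

Emit:
play_rows(
  moves=[
    [[0,0,1,0,0,0],[0,0,1,0,0,0],[0,0,1,0,0,0],[0,0,1,0,0,0]],
  ],
)

```text
time_s: 9.4
position: [0.5539, 0.3257, 0.0395]
tcp_rot: [[-0.992, 0.123, -0.0], [0.123, 0.992, -0.0], [0.0, -0.0, -1.0]]
force: [0.1, 0.8, -2.1]
opening: 0.705
grasp_force: 30.0
```

Emit:
play_rows(
  moves=[
    [[0,0,1,0,0,0],[0,0,1,0,0,0],[0,0,1,0,0,0],[0,0,1,0,0,0]],
  ],
)

```text
time_s: 9.8
position: [0.5539, 0.3257, 0.0354]
tcp_rot: [[-0.992, 0.123, -0.0], [0.123, 0.992, -0.0], [0.0, -0.0, -1.0]]
force: [1.3, 0.1, -2.7]
opening: 0.705
grasp_force: 30.0
```

Emit:
play_rows(
  moves=[
    [[0,0,1,0,0,0],[0,0,1,0,0,0],[0,0,1,0,0,0]],
  ],
)

```text
time_s: 10.1
position: [0.554, 0.3257, 0.0325]
tcp_rot: [[-0.992, 0.123, 0.0], [0.123, 0.992, 0.0], [-0.0, 0.0, -1.0]]
force: [0.6, -0.4, -1.8]
opening: 0.709
grasp_force: 30.0
```

Emit:
play_rows(
  moves=[
    [[0,0,1,0,0,0],[0,0,1,0,0,0]],
  ],
)

```text
time_s: 10.3
position: [0.5539, 0.3257, 0.032]
tcp_rot: [[-0.992, 0.123, -0.0], [0.123, 0.992, -0.0], [0.0, -0.0, -1.0]]
force: [-3.9, -2.1, 13.6]
opening: 0.706
grasp_force: 30.0
```

Contact: 13.6 N with the underside at about 15.3 mm. I'll ease off 1 mm, release and retreat toward the main board.

Emit:
play_rows(
  moves=[
    [[0,0,-1,0,0,0],[0,0,0,0,0,0]],
  ],
)

```text
time_s: 10.5
position: [0.5542, 0.3258, 0.0321]
tcp_rot: [[-0.992, 0.123, 0.001], [0.123, 0.992, 0.0], [-0.001, 0.0, -1.0]]
force: [-0.7, -0.3, 2.8]
opening: 0.71
grasp_force: 30.0
```

Emit:
play_rows(
  moves=[
    [[0,0,0,0,0,0],[0,0,0,0,0,0],[0,0,0,0,0,0],[0,0,0,0,0,0]],
  ],
  fingers=1,
)

```text
time_s: 10.9
position: [0.5539, 0.3257, 0.0313]
tcp_rot: [[-0.992, 0.123, -0.0], [0.123, 0.992, -0.0], [0.0, -0.0, -1.0]]
force: [-0.0, -0.0, -0.5]
opening: 0.963
grasp_force: 0.0
```

```bash
python3 go.py 462.5 -101 120 91
```

```text
t 10.9 p [553.9 325.7  31.3] yang 82.91 open mm 83.8 grip 0.0 F [-0.  -0.  -0.5] tilt [ 0.0002 -0.0001]
tool delta mm [  38.  -434.7  -88.7] rz -0.1413 j [ 20.5  46.9  86.9   0.   46.2 -62.4]
```

Emit:
play_rows(
  moves=[
    [[0,0,-10,0,0,0],[0,0,-25,0,0,0],[0,0,-30,0,0,0],[0,0,-25,0,0,0],[0,-10,0,0,0,0]],
  ],
)

```text
time_s: 11.4
position: [0.5557, 0.3176, 0.1263]
tcp_rot: [[-0.992, 0.122, 0.01], [0.122, 0.993, 0.004], [-0.009, 0.005, -1.0]]
force: [1.0, -0.1, -0.6]
opening: 1.001
grasp_force: 0.0
```

Emit:
play_rows(
  moves=[
    [[2,-25,0,0,0,0],[3,-30,0,0,0,0],[3,-35,0,0,0,0],[3,-35,0,0,0,0],[3,-35,0,0,0,0]],
  ],
)

```text
time_s: 11.9
position: [0.5179, 0.1571, 0.1211]
tcp_rot: [[-0.992, 0.123, -0.001], [0.123, 0.992, -0.0], [0.001, -0.0, -1.0]]
force: [-0.2, -0.0, -0.4]
opening: 0.995
grasp_force: 0.0
```

Emit:
play_rows(
  moves=[
    [[3,-35,0,0,0,0],[3,-35,0,0,0,0],[3,-35,0,0,0,0],[3,-35,0,0,0,0],[3,-35,0,0,0,0]],
  ],
)

```text
time_s: 12.4
position: [0.4814, -0.0146, 0.1212]
tcp_rot: [[-0.992, 0.124, -0.001], [0.124, 0.992, 0.0], [0.001, -0.0, -1.0]]
force: [0.0, 0.1, 0.2]
opening: 0.999
grasp_force: 0.0
```

Emit:
play_rows(
  moves=[
    [[3,-35,0,0,0,0],[3,-30,0,0,0,0],[3,-22,0,0,0,0],[0,0,0,0,0,-0.07],[0,0,0,0,0,-0.07]],
  ],
)

```text
time_s: 12.9
position: [0.4619, -0.0994, 0.1212]
tcp_rot: [[-1.0, -0.017, -0.001], [-0.017, 1.0, 0.0], [0.001, 0.0, -1.0]]
force: [0.3, 0.1, -0.1]
opening: 1.0
grasp_force: 0.0
```

Emit:
play_rows(
  moves=[
    [[0,0,0,0,0,0]],
  ],
)

```text
time_s: 13.0
position: [0.462, -0.0987, 0.1212]
tcp_rot: [[-1.0, -0.015, -0.001], [-0.015, 1.0, 0.0], [0.001, 0.0, -1.0]]
force: [1.0, 0.1, -0.4]
opening: 0.993
grasp_force: 0.0
```

```bash
python3 go.py 462.5 -101 60 91; python3 - <<'E'
from fit import *
P=[bot.capture("scene"),bot.capture("top")]
for n,gs in dict(carrier_mid=((432,180),(125,197)),mainboard_mid=((229,213),(320,255))).items():
    V=[]
    for p,g in zip(P,gs):
        V+=[(p,d['pixels']) for d in bot.silhouettes(p,n) if np.linalg.norm(np.array(d['centre'])-g)<20][:1]
    print(n,[np.round(fit(n,[v],.0153 if n[0]=='c' else 0),2) for v in V])
cv2.imwrite('pics/c.png',np.hstack([cv2.resize(P[0]['image'][110:250,190:510],None,fx=1.2,fy=1.2),cv2.resize(P[1]['image'][140:280,60:380],None,fx=1.2,fy=1.2)]))
E
```

```text
t 13.0 p [462.  -98.7 121.2] yang 90.87 open mm 86.4 grip 0.0 F [ 1.   0.1 -0.4] tilt [0.0011 0.0004]
tool delta mm [-0.5 -2.4 61.2] rz -0.0023 j [ -25.6   29.8  109.7   -0.    40.6 -116.5]
carrier_mid [array([ 5.4142e+02,  3.2775e+02, -6.9100e+00,  1.6000e-01])]
mainboard_mid []
```

View pics/c.png

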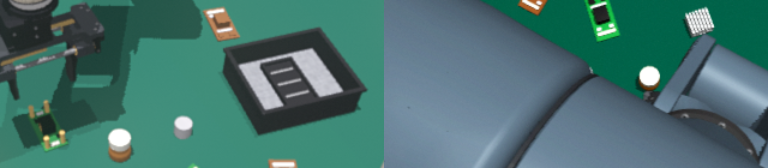

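The tray sits centred on the foam (around (285,80) in the left crop). Descending on the main board.

Emit:
play_rows(
  moves=[
    [[-0.5,-2.4,15,0,0,0],[0,0,20,0,0,0],[0,0,20,0,0,0],[0,0,15,0,0,0],[0,0,8,0,0,0]],
  ],
)

```text
time_s: 13.8
position: [0.463, -0.1003, 0.0424]
tcp_rot: [[-1.0, -0.016, -0.002], [-0.016, 1.0, 0.001], [0.002, 0.001, -1.0]]
force: [-0.3, -0.2, -0.2]
opening: 0.997
grasp_force: 0.0
```

Emit:
play_rows(
  moves=[
    [[0,0,0,0,0,0]],
  ],
)

```text
time_s: 13.9
position: [0.4629, -0.1004, 0.0427]
tcp_rot: [[-1.0, -0.016, -0.002], [-0.016, 1.0, 0.001], [0.002, 0.001, -1.0]]
force: [-0.3, -0.2, 0.5]
opening: 1.002
grasp_force: 0.0
```

```bash
python3 go.py 462.5 -101 23 91; python3 - <<'E'
from fit import *
p=bot.capture("scene");cv2.imwrite('pics/d.png',cv2.resize(p['image'][140:260,170:310],None,fx=4,fy=4))
E
```

```text
t 13.9 p [ 462.9 -100.4   42.7] yang 90.93 open mm 87.2 grip 0.0 F [-0.3 -0.2  0.5] tilt [0.0018 0.0009]
tool delta mm [ 0.4 -0.6 19.7] rz -0.0013 j [ -25.8   38.9  111.8   -0.    29.4 -116.7]
```

View pics/d.png

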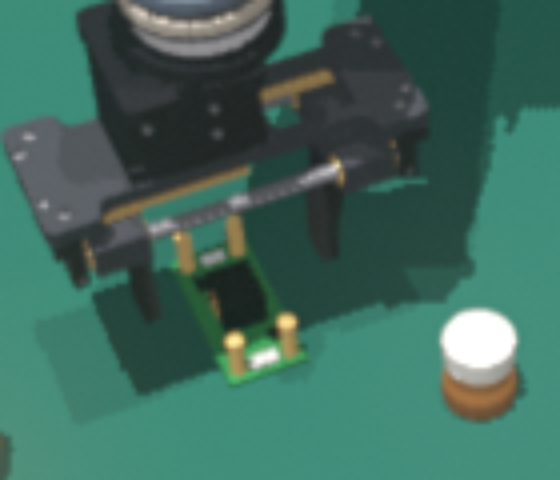

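The fingers straddle the block at about (240,290) in the crop. Down and grip.

Emit:
play_rows(
  moves=[
    [[0,-0.5,8,0,0,0],[0,0,7,0,0,0],[0,0,4.5,0,0,0],[0,0,0,0,0,0]],
  ],
)

```text
time_s: 14.35
position: [0.4631, -0.1011, 0.0235]
tcp_rot: [[-1.0, -0.016, -0.001], [-0.016, 1.0, 0.0], [0.001, 0.0, -1.0]]
force: [0.8, 0.7, -0.3]
opening: 1.005
grasp_force: 0.0
```

Emit:
play_rows(
  moves=[
    [[0,0,0,0,0,0],[0,0,0,0,0,0],[0,0,0,0,0,0],[0,0,0,0,0,0],[0,0,0,0,0,0]],
  ],
  fingers=-1,
)

```text
time_s: 14.85
position: [0.4635, -0.1013, 0.0242]
tcp_rot: [[-1.0, -0.016, 0.0], [-0.016, 1.0, -0.0], [-0.0, -0.0, -1.0]]
force: [0.8, -0.1, -0.1]
opening: 0.633
grasp_force: 0.0
```

Emit:
play_rows(
  moves=[
    [[0,0,0,0,0,0],[0,0,0,0,0,0],[0,0,0,0,0,0],[0,0,0,0,0,0],[0,0,0,0,0,0]],
  ],
)

```text
time_s: 15.35
position: [0.4634, -0.1013, 0.024]
tcp_rot: [[-1.0, -0.016, 0.0], [-0.016, 1.0, -0.0], [-0.0, -0.0, -1.0]]
force: [0.8, 0.9, 0.5]
opening: 0.271
grasp_force: 30.0
```

```bash
python3 go.py 554 325.6 130 82.9
```

```text
t 15.35 p [ 463.4 -101.3   24. ] yang 90.93 open mm 23.6 grip 30.0 F [0.8 0.9 0.5] tilt [-0. -0.]
tool delta mm [ -97.5  425.3 -106. ] rz 0.1401 j [ -25.9   41.2  112.1   -0.    26.7 -116.8]
```

Emit:
play_rows(
  moves=[
    [[0,0,-15,0,0,0],[0,0,-25,0,0,0],[0,0,-30,0,0,0],[0,0,-25,0,0,0],[0,0,-10,0,0,0]],
  ],
)

```text
time_s: 15.85
position: [0.4642, -0.1016, 0.1309]
tcp_rot: [[-1.0, -0.016, 0.003], [-0.016, 1.0, -0.002], [-0.003, -0.002, -1.0]]
force: [-0.0, -0.2, -1.0]
opening: 0.276
grasp_force: 30.0
```

Emit:
play_rows(
  moves=[
    [[-4,15,0,0,0,0],[-6,25,0,0,0,0],[-7,32,0,0,0,0],[-7,32,0,0,0,0],[-7,32,0,0,0,0]],
  ],
)

```text
time_s: 16.35
position: [0.4917, 0.0365, 0.1282]
tcp_rot: [[-1.0, -0.016, -0.002], [-0.016, 1.0, 0.0], [0.002, 0.0, -1.0]]
force: [0.6, -0.4, -1.4]
opening: 0.274
grasp_force: 30.0
```

Emit:
play_rows(
  moves=[
    [[-7,32,0,0,0,0],[-7,32,0,0,0,0],[-7,32,0,0,0,0],[-7,32,0,0,0,0],[-7,32,0,0,0,0]],
  ],
)

```text
time_s: 16.85
position: [0.5239, 0.1971, 0.1279]
tcp_rot: [[-1.0, -0.016, -0.002], [-0.016, 1.0, -0.0], [0.002, -0.0, -1.0]]
force: [0.6, -0.5, -1.7]
opening: 0.274
grasp_force: 30.0
```

Emit:
play_rows(
  moves=[
    [[-7,32,0,0,0,0],[-7,32,0,0,0,0],[-7,30,0,0,0,0],[-6,22,0,0,0,0],[-4,11,0,0,0,0]],
  ],
)

```text
time_s: 17.35
position: [0.553, 0.3251, 0.1277]
tcp_rot: [[-1.0, -0.018, -0.001], [-0.018, 1.0, -0.0], [0.001, -0.0, -1.0]]
force: [-0.3, 0.4, -0.7]
opening: 0.273
grasp_force: 30.0
```

Emit:
play_rows(
  moves=[
    [[0,0,0,0,0,0.05],[0,0,0,0,0,0.06],[0,0,0,0,0,0.03],[0,0,0,0,0,0],[0,0,0,0,0,0]],
  ],
)

```text
time_s: 17.85
position: [0.5532, 0.3226, 0.1284]
tcp_rot: [[-0.992, 0.123, -0.001], [0.123, 0.992, -0.001], [0.001, -0.001, -1.0]]
force: [-0.1, -0.4, -1.3]
opening: 0.276
grasp_force: 30.0
```

```bash
python3 go.py 554 325.6 60 82.9; python3 - <<'E'
from fit import *
P=[bot.capture("scene"),bot.capture("top")]
cv2.imwrite('pics/e.png',np.hstack([cv2.resize(P[0]['image'][80:240,340:500],None,fx=2.5,fy=2.5),cv2.resize(P[1]['image'][120:280,50:210],None,fx=2.5,fy=2.5)]))
E
```

```text
t 17.85 p [553.2 322.6 128.4] yang 82.92 open mm 24.0 grip 30.0 F [-0.1 -0.4 -1.3] tilt [ 0.0013 -0.0009]
tool delta mm [-0.5  3.1 68.4] rz 0.0003 j [ 20.3  38.8  84.9  -0.   56.4 -62.6]
```

View pics/e.png

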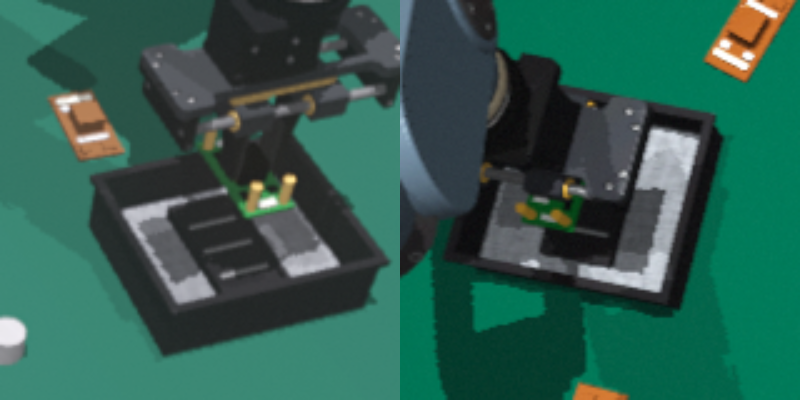

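The board is held level over the tray. I'll correct the position and go down to just above the rim.

Emit:
play_rows(
  moves=[
    [[-0.6,3,10,0,0,0],[0,0,20,0,0,0],[0,0,20,0,0,0],[0,0,15,0,0,0],[0,0,6,0,0,0]],
  ],
)

```text
time_s: 18.45
position: [0.5533, 0.3258, 0.0557]
tcp_rot: [[-0.992, 0.123, -0.003], [0.123, 0.992, -0.001], [0.003, -0.002, -1.0]]
force: [-0.7, -0.7, -1.5]
opening: 0.271
grasp_force: 30.0
```

Emit:
play_rows(
  moves=[
    [[0,0,0,0,0,0],[0,0,0,0,0,0]],
  ],
)

```text
time_s: 18.65
position: [0.555, 0.3264, 0.0584]
tcp_rot: [[-0.992, 0.123, 0.001], [0.123, 0.992, 0.0], [-0.001, 0.0, -1.0]]
force: [-0.7, 0.6, -1.7]
opening: 0.272
grasp_force: 30.0
```

```bash
python3 go.py 554 325.7 46.3 82.9
```

```text
t 18.65 p [555.  326.4  58.4] yang 82.91 open mm 23.7 grip 30.0 F [-0.7  0.6 -1.7] tilt [-0.0008  0.0004]
tool delta mm [ 0.9 -0.8 12.1] rz 0.0002 j [ 20.5  44.6  86.3  -0.   49.  -62.4]
```

Emit:
play_rows(
  moves=[
    [[0.9,-0.8,3,0,0,0],[0,0,3,0,0,0],[0,0,3,0,0,0],[0,0,1,0,0,0],[0,0,1,0,0,0]],
  ],
)

```text
time_s: 19.15
position: [0.5535, 0.3255, 0.047]
tcp_rot: [[-0.992, 0.123, -0.0], [0.123, 0.992, -0.0], [0.0, -0.0, -1.0]]
force: [0.7, 0.2, -1.5]
opening: 0.273
grasp_force: 30.0
```

Emit:
play_rows(
  moves=[
    [[0,0,1,0,0,0],[0,0,0.5,0,0,0],[0,0,0,0,0,0]],
  ],
)

```text
time_s: 19.45
position: [0.5536, 0.3255, 0.0464]
tcp_rot: [[-0.992, 0.123, 0.0], [0.123, 0.992, 0.0], [-0.0, 0.0, -1.0]]
force: [-1.1, -0.7, 4.7]
opening: 0.271
grasp_force: 30.0
```

Emit:
play_rows(
  moves=[
    [[0,0,-0.5,0,0,0],[0,0,0,0,0,0],[0,0,0,0,0,0],[0,0,0,0,0,0],[0,0,0,0,0,0]],
  ],
  fingers=0.1,
)

```text
time_s: 19.95
position: [0.5535, 0.3255, 0.0459]
tcp_rot: [[-0.992, 0.123, -0.0], [0.123, 0.992, -0.0], [0.0, -0.0, -1.0]]
force: [-0.7, 0.1, -0.1]
opening: 0.536
grasp_force: 0.0
```

Emit:
play_rows(
  moves=[
    [[0,0,-8,0,0,0],[0,0,-20,0,0,0],[0,0,-25,0,0,0],[0,0,-25,0,0,0],[0,0,-8,0,0,0]],
  ],
)

```text
time_s: 20.45
position: [0.5553, 0.3263, 0.1354]
tcp_rot: [[-0.992, 0.123, 0.006], [0.123, 0.992, 0.002], [-0.005, 0.003, -1.0]]
force: [0.1, 0.7, -0.1]
opening: 0.546
grasp_force: 0.0
```

Emit:
play_rows(
  moves=[
    [[-10,-14,0,0,0,0],[-18,-25,0,0,0,0],[-20,-28,0,0,0,0],[-20,-28,0,0,0,0],[-20,-28,0,0,0,0]],
  ],
  fingers=1,
)

```text
time_s: 20.95
position: [0.6256, 0.19, 0.1303]
tcp_rot: [[-0.992, 0.124, -0.003], [0.124, 0.992, -0.001], [0.003, -0.001, -1.0]]
force: [-0.6, 0.4, -0.4]
opening: 0.922
grasp_force: 0.0
```

Emit:
play_rows(
  moves=[
    [[-20,-28,0,0,0,0],[-20,-28,0,0,0,0],[-16,-22,0,0,0,0],[-12,-18,0,0,0,0],[0,0,0,0,0,-0.1]],
  ],
)

```text
time_s: 21.45
position: [0.6825, 0.0846, 0.1306]
tcp_rot: [[-1.0, 0.025, -0.001], [0.025, 1.0, -0.001], [0.0, -0.001, -1.0]]
force: [-0.4, 0.1, 0.3]
opening: 0.998
grasp_force: 0.0
```

Emit:
play_rows(
  moves=[
    [[0,0,0,0,0,-0.13],[0,0,0,0,0,-0.13],[0,0,0,0,0,-0.1],[0,0,0,0,0,-0.03],[0,0,0,0,0,0]],
  ],
)

```text
time_s: 21.95
position: [0.6808, 0.0885, 0.1312]
tcp_rot: [[-0.934, -0.357, -0.002], [-0.357, 0.934, 0.0], [0.001, 0.001, -1.0]]
force: [0.6, 0.1, -0.0]
opening: 0.996
grasp_force: 0.0
```

```bash
python3 go.py 681.7 88.6 50 110.9; python3 - <<'E'
from fit import *
P=[bot.capture("scene"),bot.capture("top")]
cv2.imwrite('pics/f.png',np.hstack([cv2.resize(P[0]['image'][100:300,310:500],None,fx=2.1,fy=2.1),cv2.resize(P[1]['image'][80:280,60:250],None,fx=2.1,fy=2.1)]))
for n in ("carrier_mid","mainboard_mid"):
  for p in P: print(n,[(np.round(d['centre'],1).tolist(),round(d['confidence'],2)) for d in bot.pinpoint(p,n)])
for p in P: print(proj(p,np.array([[.554,.3257,.0213],[.554,.3257,.0358]])).round(1).tolist())
E
```

```text
t 21.95 p [680.8  88.5 131.2] yang 110.9 open mm 86.7 grip 0.0 F [ 0.6  0.1 -0. ] tilt [0.0014 0.0006]
tool delta mm [-1.  -0.3 81.2] rz 0.0001 j [  -1.9   41.7   77.4   -0.    61.  -112.8]
carrier_mid []
carrier_mid []
mainboard_mid [([432.4, 171.7], 0.83)]
mainboard_mid []
[[430.8, 178.5], [432.2, 173.8]]
[[126.4, 198.2], [124.2, 196.6]]
```

View pics/f.png

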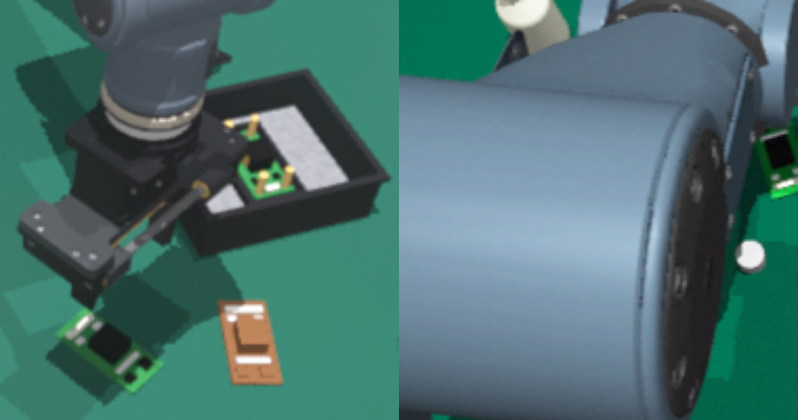

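The main board sits in the tray inside the box (around (265,165) in the left crop). Going down to the daughter board.

Emit:
play_rows(
  moves=[
    [[-1,-0.3,15,0,0,0],[0,0,20,0,0,0],[0,0,22,0,0,0],[0,0,18,0,0,0],[0,0,10,0,0,0]],
  ],
)

```text
time_s: 22.75
position: [0.6807, 0.0891, 0.0441]
tcp_rot: [[-0.934, -0.358, -0.004], [-0.358, 0.934, 0.0], [0.004, 0.002, -1.0]]
force: [0.7, 0.6, -0.6]
opening: 1.0
grasp_force: 0.0
```

Emit:
play_rows(
  moves=[
    [[0,0,0,0,0,0],[0,0,0,0,0,0]],
  ],
)

```text
time_s: 22.95
position: [0.6826, 0.089, 0.047]
tcp_rot: [[-0.934, -0.358, 0.0], [-0.358, 0.934, -0.0], [-0.0, -0.0, -1.0]]
force: [0.7, 0.0, -0.3]
opening: 0.997
grasp_force: 0.0
```

```bash
python3 go.py 681.7 88.6 20 110.9; python3 - <<'E'
from fit import *
p=bot.capture("scene");cv2.imwrite('pics/g.png',cv2.resize(p['image'][180:320,290:430],None,fx=3,fy=3))
E
```

```text
t 22.95 p [682.6  89.   47. ] yang 110.98 open mm 86.7 grip 0.0 F [ 0.7  0.  -0.3] tilt [-0.0003 -0.0001]
tool delta mm [ 1.  -0.1 27. ] rz 0.0014 j [  -1.8   48.1   79.3    0.    52.6 -112.8]
```

View pics/g.png

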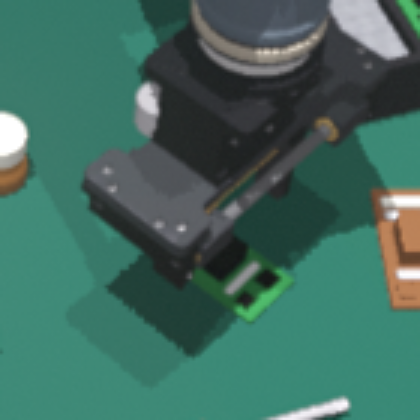

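The fingers straddle the daughter board's block, around (225,255) in the crop. Down and grip.

Emit:
play_rows(
  moves=[
    [[1,0,9,0,0,0],[0,0,9,0,0,0],[0,0,6,0,0,0],[0,0,3,0,0,0],[0,0,0,0,0,0]],
  ],
)

```text
time_s: 23.5
position: [0.6808, 0.0886, 0.0192]
tcp_rot: [[-0.934, -0.358, -0.002], [-0.358, 0.934, 0.0], [0.001, 0.001, -1.0]]
force: [-0.0, 0.1, -1.0]
opening: 0.999
grasp_force: 0.0
```

Emit:
play_rows(
  moves=[
    [[0,0,0,0,0,0],[0,0,0,0,0,0],[0,0,0,0,0,0],[0,0,0,0,0,0],[0,0,0,0,0,0]],
  ],
  fingers=-1,
)

```text
time_s: 24.0
position: [0.6815, 0.0887, 0.0202]
tcp_rot: [[-0.934, -0.358, 0.0], [-0.358, 0.934, -0.0], [-0.0, -0.0, -1.0]]
force: [-0.6, -0.1, -0.2]
opening: 0.63
grasp_force: 0.0
```

Emit:
play_rows(
  moves=[
    [[0,0,0,0,0,0],[0,0,0,0,0,0],[0,0,0,0,0,0],[0,0,0,0,0,0],[0,0,0,0,0,0]],
  ],
)

```text
time_s: 24.5
position: [0.6814, 0.0886, 0.02]
tcp_rot: [[-0.934, -0.358, -0.0], [-0.358, 0.934, -0.0], [0.0, 0.0, -1.0]]
force: [0.2, 0.8, 0.4]
opening: 0.293
grasp_force: 30.0
```

```bash
python3 go.py 553.6 325.5 130 82.9
```

```text
t 24.5 p [681.4  88.6  20. ] yang 110.98 open mm 25.5 grip 30.0 F [0.2 0.8 0.4] tilt [0.0001 0.    ]
tool delta mm [  34.5  266.9 -110. ] rz 0.4901 j [  -1.9   50.2   79.9   -0.    50.  -112.9]
```

Emit:
play_rows(
  moves=[
    [[0,0,-15,0,0,0],[0,0,-28,0,0,0],[0,0,-32,0,0,0],[0,0,-28,0,0,0],[0,0,-15,0,0,0]],
  ],
)

```text
time_s: 25.0
position: [0.683, 0.0886, 0.142]
tcp_rot: [[-0.934, -0.358, 0.005], [-0.358, 0.934, -0.0], [-0.005, -0.002, -1.0]]
force: [0.7, 0.1, -0.5]
opening: 0.293
grasp_force: 30.0
```

Emit:
play_rows(
  moves=[
    [[2,14,0,0,0,0],[3,26,0,0,0,0],[4,32,0,0,0,0],[4,32,0,0,0,0],[4,32,0,0,0,0]],
  ],
)

```text
time_s: 25.5
position: [0.6141, 0.2111, 0.1361]
tcp_rot: [[-0.934, -0.358, -0.004], [-0.358, 0.934, -0.0], [0.004, 0.001, -1.0]]
force: [-0.7, -0.7, -0.7]
opening: 0.292
grasp_force: 30.0
```

Emit:
play_rows(
  moves=[
    [[4,32,0,0,0,0],[4,32,0,0,0,0],[4,30,0,0,0,0],[4,24,0,0,0,0],[2,12,0,0,0,0]],
  ],
)

```text
time_s: 26.0
position: [0.5499, 0.3265, 0.1363]
tcp_rot: [[-0.933, -0.36, -0.005], [-0.36, 0.933, -0.001], [0.005, 0.001, -1.0]]
force: [-0.1, -0.5, -0.7]
opening: 0.293
grasp_force: 30.0
```

Emit:
play_rows(
  moves=[
    [[0,0,0,0,0,0.08],[0,0,0,0,0,0.12],[0,0,0,0,0,0.13],[0,0,0,0,0,0.11],[0,0,0,0,0,0.05]],
  ],
)

```text
time_s: 26.5
position: [0.5526, 0.324, 0.1369]
tcp_rot: [[-0.992, 0.127, -0.002], [0.127, 0.992, -0.001], [0.002, -0.001, -1.0]]
force: [-0.8, -0.3, -0.4]
opening: 0.295
grasp_force: 30.0
```

Emit:
play_rows(
  moves=[
    [[0,0,0,0,0,0],[0,0,0,0,0,0]],
  ],
)

```text
time_s: 26.7
position: [0.5529, 0.3241, 0.1373]
tcp_rot: [[-0.992, 0.123, -0.001], [0.123, 0.992, -0.001], [0.001, -0.001, -1.0]]
force: [-0.5, 0.4, -1.3]
opening: 0.296
grasp_force: 30.0
```

```bash
python3 go.py 552.8 325.6 80 82.9
```

```text
t 26.7 p [552.9 324.1 137.3] yang 82.96 open mm 25.7 grip 30.0 F [-0.5  0.4 -1.3] tilt [ 0.0014 -0.0008]
tool delta mm [ 0.2  1.5 57.3] rz 0.001 j [ 20.4  38.2  84.5  -0.   57.4 -62.5]
```

Emit:
play_rows(
  moves=[
    [[0.2,1.5,12,0,0,0],[0,0,18,0,0,0],[0,0,16,0,0,0],[0,0,10,0,0,0],[0,0,4,0,0,0]],
  ],
)

```text
time_s: 27.2
position: [0.5524, 0.3256, 0.0761]
tcp_rot: [[-0.992, 0.123, -0.003], [0.123, 0.992, -0.001], [0.003, -0.001, -1.0]]
force: [-0.1, 1.1, -0.6]
opening: 0.298
grasp_force: 30.0
```

Emit:
play_rows(
  moves=[
    [[0,0,0,0,0,0],[0,0,0,0,0,0],[0,0,0,0,0,0],[0,0,0,0,0,0]],
  ],
)

```text
time_s: 27.6
position: [0.5539, 0.3262, 0.0788]
tcp_rot: [[-0.992, 0.123, 0.001], [0.123, 0.992, 0.0], [-0.001, 0.001, -1.0]]
force: [0.0, -0.3, -1.0]
opening: 0.297
grasp_force: 30.0
```

```bash
python3 go.py 552.8 325.6 69.4 82.9; python3 go.py;sed -n 1p /dev/null; python3 - <<'E'
from fit import *
p=bot.capture("scene");q=bot.capture("top")
cv2.imwrite('pics/h.png',np.hstack([cv2.resize(p['image'][100:240,360:500],None,fx=2.8,fy=2.8),cv2.resize(q['image'][130:270,60:200],None,fx=2.8,fy=2.8)]))
E
```

```text
t 27.6 p [553.9 326.2  78.8] yang 82.91 open mm 25.9 grip 30.0 F [ 0.  -0.3 -1. ] tilt [-0.0013  0.0006]
tool delta mm [ 1.1 -0.7  9.4] rz 0.0002 j [ 20.5  42.8  86.1  -0.   51.  -62.4]
t 27.6 p [553.9 326.2  78.8] yang 82.91 open mm 25.9 grip 30.0 F [ 0.  -0.3 -1. ] tilt [-0.0013  0.0006]
```

View pics/h.png

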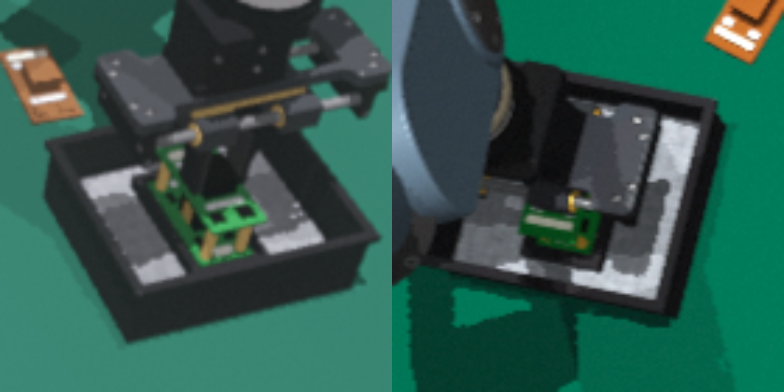

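The upper board hovers in line above the four standoffs (around (215,200) in the left crop). Lowering it gently.

Emit:
play_rows(
  moves=[
    [[1,-0.7,2,0,0,0],[0,0,2,0,0,0],[0,0,2,0,0,0],[0,0,1,0,0,0],[0,0,1,0,0,0]],
  ],
)

```text
time_s: 28.2
position: [0.5523, 0.3254, 0.0698]
tcp_rot: [[-0.992, 0.124, -0.0], [0.124, 0.992, -0.0], [0.0, -0.0, -1.0]]
force: [0.1, -0.5, -0.2]
opening: 0.294
grasp_force: 30.0
```

Emit:
play_rows(
  moves=[
    [[0,0,0.5,0,0,0],[0,0,0,0,0,0]],
  ],
)

```text
time_s: 28.4
position: [0.5524, 0.3254, 0.0695]
tcp_rot: [[-0.992, 0.123, -0.0], [0.123, 0.992, -0.0], [0.0, -0.0, -1.0]]
force: [0.7, -0.4, -0.4]
opening: 0.294
grasp_force: 30.0
```

Emit:
play_rows(
  moves=[
    [[0,0,0.5,0,0,0],[0,0,0.3,0,0,0],[0,0,0,0,0,0]],
  ],
)

```text
time_s: 28.7
position: [0.5525, 0.3255, 0.0693]
tcp_rot: [[-0.992, 0.123, 0.0], [0.123, 0.992, 0.0], [-0.0, 0.0, -1.0]]
force: [-0.5, 0.4, 4.9]
opening: 0.296
grasp_force: 30.0
```

Emit:
play_rows(
  moves=[
    [[0,0,-0.5,0,0,0],[0,0,0,0,0,0],[0,0,0,0,0,0],[0,0,0,0,0,0],[0,0,0,0,0,0]],
  ],
  fingers=0.1,
)

```text
time_s: 29.2
position: [0.5523, 0.3254, 0.0691]
tcp_rot: [[-0.992, 0.124, -0.0], [0.124, 0.992, -0.0], [0.0, -0.0, -1.0]]
force: [0.3, 0.5, 0.7]
opening: 0.54
grasp_force: 0.0
```

Emit:
play_rows(
  moves=[
    [[0,0,-6,0,0,0],[0,0,-15,0,0,0],[0,0,-20,0,0,0],[0,0,-18,0,0,0],[0,0,-6,0,0,0]],
  ],
)

```text
time_s: 29.7
position: [0.554, 0.3261, 0.1377]
tcp_rot: [[-0.992, 0.123, 0.005], [0.123, 0.992, 0.002], [-0.005, 0.003, -1.0]]
force: [0.8, 0.3, -0.0]
opening: 0.551
grasp_force: 0.0
```

Emit:
play_rows(
  moves=[
    [[-6,-14,0,0,0,0],[-12,-25,0,0,0,0],[-14,-31,0,0,0,0],[-14,-31,0,0,0,0],[-14,-32,0,0,0,0]],
  ],
  fingers=1,
)

```text
time_s: 30.2
position: [0.5952, 0.1837, 0.1334]
tcp_rot: [[-0.992, 0.123, -0.002], [0.123, 0.992, -0.001], [0.002, -0.001, -1.0]]
force: [-0.2, -0.7, 0.2]
opening: 0.915
grasp_force: 0.0
```

Emit:
play_rows(
  moves=[
    [[-14,-32,0,0,0,0],[-14,-32,0,0,0,0],[-14,-32,0,0,0,0],[-14,-32,0,0,0,0],[-14,-32,0,0,0,0]],
  ],
)

```text
time_s: 30.7
position: [0.6445, 0.0161, 0.1332]
tcp_rot: [[-0.992, 0.124, -0.002], [0.124, 0.992, -0.0], [0.002, -0.0, -1.0]]
force: [1.1, 0.3, 0.4]
opening: 1.001
grasp_force: 0.0
```

Emit:
play_rows(
  moves=[
    [[-14,-32,0,0,0,0],[-13,-31,0,0,0,0],[-12,-26,0,0,0,0],[-8,-19,0,0,0,0],[0,0,0,0,0,-0.1]],
  ],
)

```text
time_s: 31.2
position: [0.6788, -0.0986, 0.1335]
tcp_rot: [[-1.0, 0.025, 0.0], [0.025, 1.0, -0.001], [-0.0, -0.001, -1.0]]
force: [-0.4, 0.7, 1.0]
opening: 0.999
grasp_force: 0.0
```

Emit:
play_rows(
  moves=[
    [[0,0,0,0,0,-0.13],[0,0,0,0,0,-0.13],[0,0,0,0,0,-0.11],[0,0,0,0,0,-0.05],[0,0,0,0,0,0]],
  ],
)

```text
time_s: 31.7
position: [0.6777, -0.0945, 0.1335]
tcp_rot: [[-0.923, -0.386, -0.002], [-0.386, 0.923, 0.0], [0.001, 0.001, -1.0]]
force: [-0.0, -0.6, -1.0]
opening: 1.005
grasp_force: 0.0
```

```bash
python3 go.py 679.2 -94.4 45 112.7; python3 - <<'E'
from fit import *
P=[bot.capture("scene"),bot.capture("top")]
for p,nm in zip(P,('scene','top')):
  for n,z in (("daughter_mid",.0494),("heatsink_mid",0)):
    for d in bot.pinpoint(p,n): print(nm,n,np.round(d['centre'],1).tolist(),round(d['confidence'],2), (back(p,d['centre'],z+(.0095 if z else .012))*1e3).round(1))
c=[d for d in bot.silhouettes(P[0],"daughter_mid") if np.linalg.norm(np.array(d['centre'])-(433,167))<18]
if c: print(np.round(fit("daughter_mid",[(P[0],c[0]['pixels'])],.0494),2))
E
```

```text
t 31.7 p [677.7 -94.5 133.5] yang 112.7 open mm 87.4 grip 0.0 F [-0.  -0.6 -1. ] tilt [0.0014 0.0011]
tool delta mm [-1.5 -0.5 88.5] rz -0.0 j [ -17.3   41.4   77.7   -0.    61.  -130. ]
scene daughter_mid [429.3, 260.8] 0.92 [754.2 181.1  58.9]
scene daughter_mid [373.1, 124.8] 0.58 [387.1 275.   58.9]
scene heatsink_mid [273.4, 294.6] 0.66 [678.4 -92.7  12. ]
[ 5.5236e+02  3.2523e+02 -6.3200e+00  6.0000e-02]
```

The daughter board measures (552.4, 325.2) at yaw −6.3°, so it sits in line. Now the heatsink.

Emit:
play_rows(
  moves=[
    [[-1.5,-0.3,15,0,0,0],[0,0,20,0,0,0],[0,0,22,0,0,0],[0,0,18,0,0,0],[0,0,10,0,0,0]],
  ],
)

```text
time_s: 32.55
position: [0.6785, -0.0936, 0.0463]
tcp_rot: [[-0.923, -0.386, -0.004], [-0.386, 0.923, 0.001], [0.003, 0.003, -1.0]]
force: [-0.1, -0.7, 0.1]
opening: 0.999
grasp_force: 0.0
```

Emit:
play_rows(
  moves=[
    [[0,0,0,0,0,0],[0,0,0,0,0,0],[0,0,0,0,0,0]],
  ],
)

```text
time_s: 32.85
position: [0.6809, -0.0943, 0.0503]
tcp_rot: [[-0.923, -0.386, 0.002], [-0.386, 0.923, -0.001], [-0.002, -0.001, -1.0]]
force: [0.7, 1.0, 0.9]
opening: 1.002
grasp_force: 0.0
```

```bash
python3 go.py 679.2 -94.4 18 112.7
```

```text
t 32.85 p [680.9 -94.3  50.3] yang 112.7 open mm 87.2 grip 0.0 F [0.7 1.  0.9] tilt [-0.0016 -0.0014]
tool delta mm [ 1.6  0.6 32.3] rz 0.0 j [ -17.2   47.7   79.5   -0.    52.6 -129.9]
```

Emit:
play_rows(
  moves=[
    [[1,0.3,10,0,0,0],[0,0,10,0,0,0],[0,0,7,0,0,0],[0,0,3.5,0,0,0],[0,0,0,0,0,0]],
  ],
)

```text
time_s: 33.35
position: [0.6783, -0.094, 0.0176]
tcp_rot: [[-0.923, -0.386, -0.002], [-0.386, 0.923, 0.001], [0.001, 0.001, -1.0]]
force: [0.2, 0.1, 0.4]
opening: 1.0
grasp_force: 0.0
```

Emit:
play_rows(
  moves=[
    [[0,0,0,0,0,0],[0,0,0,0,0,0],[0,0,0,0,0,0]],
  ],
)

```text
time_s: 33.65
position: [0.6793, -0.0943, 0.0192]
tcp_rot: [[-0.923, -0.386, 0.001], [-0.386, 0.923, -0.0], [-0.001, -0.001, -1.0]]
force: [-0.1, -0.6, 0.2]
opening: 0.998
grasp_force: 0.0
```

```bash
python3 go.py 679.2 -94.4 18 112.7
```

```text
t 33.65 p [679.3 -94.3  19.2] yang 112.7 open mm 86.9 grip 0.0 F [-0.1 -0.6  0.2] tilt [-0.0006 -0.0005]
tool delta mm [ 0.1 -0.1  1.2] rz 0.0 j [ -17.2   50.2   80.1   -0.    49.7 -129.9]
```

Emit:
play_rows(
  moves=[
    [[0,0,0.5,0,0,0],[0,0,0,0,0,0],[0,0,0,0,0,0],[0,0,0,0,0,0],[0,0,0,0,0,0]],
  ],
  fingers=-1,
)

```text
time_s: 34.15
position: [0.679, -0.0942, 0.0183]
tcp_rot: [[-0.923, -0.386, 0.0], [-0.386, 0.923, -0.0], [-0.0, -0.0, -1.0]]
force: [-0.3, -0.3, -0.5]
opening: 0.63
grasp_force: 0.0
```

Emit:
play_rows(
  moves=[
    [[0,0,0,0,0,0],[0,0,0,0,0,0],[0,0,0,0,0,0],[0,0,0,0,0,0],[0,0,0,0,0,0]],
  ],
)

```text
time_s: 34.65
position: [0.679, -0.0942, 0.0183]
tcp_rot: [[-0.923, -0.386, 0.0], [-0.386, 0.923, -0.0], [-0.0, -0.0, -1.0]]
force: [-0.7, 0.1, 0.1]
opening: 0.46
grasp_force: 30.0
```

```bash
python3 go.py 552.5 325.4 140 82.9
```

```text
t 34.65 p [679.  -94.2  18.3] yang 112.7 open mm 40.0 grip 30.0 F [-0.7  0.1  0.1] tilt [-0. -0.]
tool delta mm [ -45.2  435.9 -121.8] rz 0.5201 j [ -17.2   50.2   80.1   -0.    49.6 -129.9]
```

Emit:
play_rows(
  moves=[
    [[0,0,-15,0,0,0],[0,0,-30,0,0,0],[0,0,-35,0,0,0],[0,0,-30,0,0,0],[0,0,-15,0,0,0]],
  ],
)

```text
time_s: 35.15
position: [0.6807, -0.0946, 0.1476]
tcp_rot: [[-0.922, -0.386, 0.006], [-0.386, 0.922, -0.002], [-0.005, -0.004, -1.0]]
force: [0.5, 0.1, -0.5]
opening: 0.457
grasp_force: 30.0
```

Emit:
play_rows(
  moves=[
    [[-2,15,0,0,0,0],[-3,26,0,0,0,0],[-3,32,0,0,0,0],[-3,32,0,0,0,0],[-3,32,0,0,0,0]],
  ],
)

```text
time_s: 35.65
position: [0.6364, 0.0399, 0.1411]
tcp_rot: [[-0.923, -0.386, -0.005], [-0.386, 0.923, 0.001], [0.004, 0.003, -1.0]]
force: [0.4, -0.0, -0.9]
opening: 0.46
grasp_force: 30.0
```

Emit:
play_rows(
  moves=[
    [[-3,32,0,0,0,0],[-3,32,0,0,0,0],[-3,32,0,0,0,0],[-3,32,0,0,0,0],[-4,32,0,0,0,0]],
  ],
)

```text
time_s: 36.15
position: [0.589, 0.1933, 0.1412]
tcp_rot: [[-0.922, -0.386, -0.005], [-0.386, 0.922, -0.0], [0.005, 0.002, -1.0]]
force: [0.5, -0.6, -0.6]
opening: 0.46
grasp_force: 30.0
```

Emit:
play_rows(
  moves=[
    [[-4,32,0,0,0,0],[-4,32,0,0,0,0],[-4,32,0,0,0,0],[-3,26,0,0,0,0],[-2,15,0,0,0,0]],
  ],
)

```text
time_s: 36.65
position: [0.5516, 0.3265, 0.1413]
tcp_rot: [[-0.922, -0.388, -0.004], [-0.388, 0.922, -0.001], [0.004, 0.001, -1.0]]
force: [0.5, -0.3, -0.4]
opening: 0.459
grasp_force: 30.0
```

Emit:
play_rows(
  moves=[
    [[0,0,0,0,0,0.08],[0,0,0,0,0,0.13],[0,0,0,0,0,0.13],[0,0,0,0,0,0.12],[0,0,0,0,0,0.06]],
  ],
)

```text
time_s: 37.15
position: [0.5536, 0.3239, 0.1419]
tcp_rot: [[-0.992, 0.127, -0.003], [0.127, 0.992, -0.001], [0.003, -0.002, -1.0]]
force: [-0.0, 0.3, -1.3]
opening: 0.457
grasp_force: 30.0
```

Emit:
play_rows(
  moves=[
    [[0,0,0,0,0,0],[0,0,0,0,0,0],[0,0,0,0,0,0]],
  ],
)

```text
time_s: 37.45
position: [0.5545, 0.3242, 0.1428]
tcp_rot: [[-0.992, 0.123, -0.001], [0.123, 0.992, -0.0], [0.001, -0.001, -1.0]]
force: [-0.8, 0.1, -0.5]
opening: 0.461
grasp_force: 30.0
```

```bash
python3 go.py 552.8 325.4 93 82.9
```

```text
t 37.45 p [554.5 324.2 142.8] yang 82.95 open mm 40.1 grip 30.0 F [-0.8  0.1 -0.5] tilt [ 0.0009 -0.0005]
tool delta mm [ 1.7  1.1 49.8] rz 0.0009 j [ 20.4  37.9  84.1  -0.   58.1 -62.6]
```

Emit:
play_rows(
  moves=[
    [[1,1,10,0,0,0],[0,0,15,0,0,0],[0,0,12,0,0,0],[0,0,6,0,0,0],[0,0,3,0,0,0]],
  ],
)

```text
time_s: 37.95
position: [0.5532, 0.3251, 0.0956]
tcp_rot: [[-0.992, 0.124, -0.002], [0.124, 0.992, -0.001], [0.002, -0.001, -1.0]]
force: [-0.5, 0.9, -0.8]
opening: 0.455
grasp_force: 30.0
```

Emit:
play_rows(
  moves=[
    [[0,0,0,0,0,0],[0,0,0,0,0,0],[0,0,0,0,0,0],[0,0,0,0,0,0],[0,0,0,0,0,0]],
  ],
)

```text
time_s: 38.45
position: [0.5542, 0.3255, 0.0977]
tcp_rot: [[-0.992, 0.123, 0.001], [0.123, 0.992, 0.0], [-0.001, 0.0, -1.0]]
force: [0.2, -0.1, -1.0]
opening: 0.454
grasp_force: 30.0
```

```bash
python3 go.py 552.8 325.4 86.6 82.9
```

```text
t 38.45 p [554.2 325.5  97.7] yang 82.91 open mm 39.5 grip 30.0 F [ 0.2 -0.1 -1. ] tilt [-0.0006  0.0003]
tool delta mm [ 1.3 -0.3 11.1] rz 0.0002 j [ 20.5  41.3  85.6  -0.   53.  -62.4]
```

Emit:
play_rows(
  moves=[
    [[1,-0.2,3,0,0,0],[0,0,2.5,0,0,0],[0,0,2,0,0,0],[0,0,1,0,0,0],[0,0,1,0,0,0]],
  ],
)

```text
time_s: 38.95
position: [0.5529, 0.3253, 0.0875]
tcp_rot: [[-0.992, 0.123, -0.0], [0.123, 0.992, -0.0], [0.0, -0.0, -1.0]]
force: [0.3, 0.1, -0.3]
opening: 0.453
grasp_force: 30.0
```

Emit:
play_rows(
  moves=[
    [[0,0,0.5,0,0,0],[0,0,0,0,0,0]],
  ],
)

```text
time_s: 39.15
position: [0.553, 0.3254, 0.0872]
tcp_rot: [[-0.992, 0.123, -0.0], [0.123, 0.992, -0.0], [0.0, -0.0, -1.0]]
force: [-0.7, -0.1, -0.7]
opening: 0.457
grasp_force: 30.0
```

Emit:
play_rows(
  moves=[
    [[0,0,0.5,0,0,0],[0,0,0.5,0,0,0],[0,0,0,0,0,0]],
  ],
)

```text
time_s: 39.45
position: [0.5531, 0.3254, 0.0866]
tcp_rot: [[-0.992, 0.124, 0.0], [0.124, 0.992, 0.0], [-0.0, 0.0, -1.0]]
force: [0.0, -0.2, 0.9]
opening: 0.46
grasp_force: 30.0
```

Emit:
play_rows(
  moves=[
    [[0,0,0.4,0,0,0],[0,0,0,0,0,0]],
  ],
)

```text
time_s: 39.65
position: [0.5531, 0.3254, 0.0865]
tcp_rot: [[-0.992, 0.123, 0.0], [0.123, 0.992, 0.0], [-0.0, 0.0, -1.0]]
force: [-1.2, -1.3, 3.8]
opening: 0.456
grasp_force: 30.0
```

Emit:
play_rows(
  moves=[
    [[0,0,-0.4,0,0,0],[0,0,0,0,0,0],[0,0,0,0,0,0],[0,0,0,0,0,0],[0,0,0,0,0,0]],
  ],
  fingers=0.5,
)

```text
time_s: 40.15
position: [0.5529, 0.3254, 0.086]
tcp_rot: [[-0.992, 0.124, -0.0], [0.124, 0.992, -0.0], [0.0, -0.0, -1.0]]
force: [-0.5, -0.3, 0.3]
opening: 0.732
grasp_force: 0.0
```

Emit:
play_rows(
  moves=[
    [[0,0,-5,0,0,0],[0,0,-15,0,0,0],[0,0,-22,0,0,0],[0,0,-25,0,0,0],[0,0,-20,0,0,0]],
  ],
)

```text
time_s: 40.65
position: [0.5536, 0.3257, 0.1761]
tcp_rot: [[-0.992, 0.123, 0.003], [0.123, 0.992, 0.001], [-0.002, 0.001, -1.0]]
force: [-0.1, -0.6, 0.6]
opening: 0.745
grasp_force: 0.0
```

Emit:
play_rows(
  moves=[
    [[12,8,-10,0,0,0],[22,14,-5,0,0,0],[28,18,0,0,0,0],[28,18,0,0,0,0],[28,18,0,0,0,0]],
  ],
)

```text
time_s: 41.15
position: [0.4431, 0.4164, 0.1887]
tcp_rot: [[-0.992, 0.124, -0.001], [0.124, 0.992, 0.0], [0.001, 0.0, -1.0]]
force: [-0.5, 0.4, 0.6]
opening: 0.751
grasp_force: 0.0
```

Emit:
play_rows(
  moves=[
    [[28,18,0,0,0,0],[28,18,0,0,0,0],[28,18,0,0,0,0],[28,18,0,0,0,0],[28,18,0,0,0,0]],
  ],
)

```text
time_s: 41.65
position: [0.315, 0.5228, 0.1886]
tcp_rot: [[-0.992, 0.123, -0.001], [0.123, 0.992, -0.0], [0.001, -0.0, -1.0]]
force: [1.1, 0.0, -0.4]
opening: 0.747
grasp_force: 0.0
```

Emit:
play_rows(
  moves=[
    [[28,18,0,0,0,0],[20,14,0,0,0,0],[10,8,0,0,0,0],[0,0,0,0,0,0],[0,0,0,0,0,0]],
  ],
)

```text
time_s: 42.15
position: [0.2649, 0.5684, 0.1883]
tcp_rot: [[-0.992, 0.123, 0.0], [0.123, 0.992, -0.001], [-0.0, -0.001, -1.0]]
force: [0.4, 1.0, 1.2]
opening: 0.753
grasp_force: 0.0
```

```bash
python3 go.py; python3 - <<'E'
from fit import *
P=[bot.capture("scene"),bot.capture("top")]
G=dict(carrier_mid=(.0153,((431,180),(126,198))),mainboard_mid=(.0223,((432,174),(125,197))),daughter_mid=(.0493,((434,165),(122,195))),heatsink_mid=(.0683,((436,158),(119,193))),jar_mid=(0,((289,231),(281,205))),tin_mid=(0,((342,215),(227,202))))
for n,(z,g) in G.items():
    for p,gg in zip(P,g):
        c=[d for d in bot.silhouettes(p,n) if np.linalg.norm(np.array(d['centre'])-gg)<18]
        if c: print(n,np.round(fit(n,[(p,c[0]['pixels'])],z),2))
cv2.imwrite('pics/z.png',np.hstack([cv2.resize(P[0]['image'][110:230,365:505],None,fx=2.8,fy=2.8,interpolation=2),cv2.resize(P[1]['image'][140:260,50:190],None,fx=2.8,fy=2.8,interpolation=2)]))
E
```

```text
t 42.15 p [264.9 568.4 188.3] yang 82.93 open mm 65.5 grip 0.0 F [0.4 1.  1.2] tilt [-0.0004 -0.0007]
carrier_mid [642.42 155.87 100.05   1.  ]
mainboard_mid [553.9  324.25 173.23   1.29]
mainboard_mid [6.4603e+02 3.9594e+02 4.8000e-01 1.0000e+00]
daughter_mid [553.25 325.24 174.67   0.72]
daughter_mid [551.5  325.74 172.81   0.71]
heatsink_mid [5.5476e+02 3.2591e+02 1.7581e+02 6.0000e-02]
heatsink_mid [5.5214e+02 3.2579e+02 8.1690e+01 5.0000e-02]
jar_mid [ 5.6361e+02 -9.8200e+00  6.5580e+01  2.5000e-01]
jar_mid [ 5.6124e+02 -9.2200e+00  8.7160e+01  2.0000e-01]
tin_mid [5.6460e+02 1.0810e+02 1.3778e+02 1.5000e-01]
```

View pics/z.png

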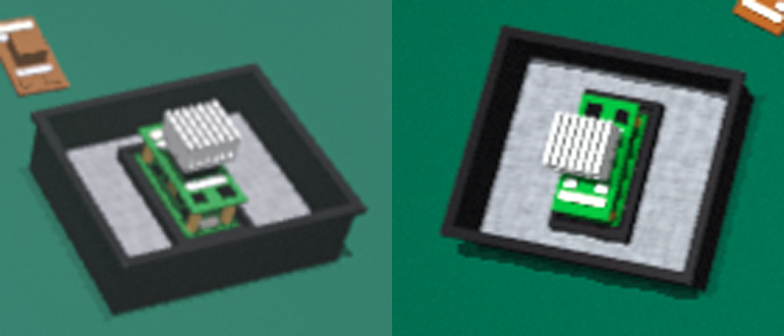

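The full stack stands upright and aligned in the box: heatsink at about (200,135) left and (580,145) right, fins up and centred. The jar and tin haven't moved. Handing in.

```bash
python3 -c "
from rig import bot
print(bot.hand_in())"
```

```text
the job is handed in; nothing more can be done
None
```

I packed the board set as one upright stack in the middle of the box and handed it in at about 42 s; the last camera check showed the heatsink within about 1 mm of the upper board's centre, with the jar and tin not moved.

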